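# Start the clean bench's blower with its key

## Task

Start the clean bench's blower: take the blue key out of the driver-bit block, push it fully home into the key switch on the grey control station and turn it clockwise as far as it goes, to the green mark. Let go and leave the key in the switch, fully in. Do not press the red emergency stop, and leave the black key and the other things on the bench where they are.

Things in the scene. Friction and masses are not known exactly. Their poses are not given: they have to be found in the camera images.
- blue_key_bow (a point): Centre of the flat blue plastic bow (head), 26 x 9 x 28 mm, of the key (35 g) that fits the switch; pinch it across its 9 mm. The key starts upright in a loose hole of the bit block, blade down. Site axes: z up along the key, x along the bow's and blade's width, y across their thickness. A half turn about z changes nothing.
- blue_key_tip (a point): End of the blue key's blade, 46 mm below the bow's centre; same axes. Blade 9 x 3 mm (x, y), 22 mm long, its last 5 mm tapered to 5 x 1.6 mm. Above the blade a round steel stop collar, 18 mm across and 3 mm thick, then a neck 12 x 6 mm up to the bow. The collar's underside, which rests on the block at the start, is 24 mm below the bow's centre.
- black_key_bow (a point): Centre of the bow of the other key, same shape and size but with a black bow; it stands in the other hole of the block, 80 mm away, and stays there. Which hole holds which key varies.
- bit_block: Fixed dark grey block, 60 x 196 x 34 mm (its x, y, z), origin at the centre of its underside. Its two round key holes are at y = +40 and -40 mm, 12 mm across, 28 mm deep. Small driver bits stand 12 mm over its top near its ends (y = +86 and -86 mm).
- station: Fixed grey control station, 85 x 180 x 62 mm (its x, y, z), origin at the centre of its underside. On its lid, along y: the key switch at +52 mm (steel ring 30 mm across, brass plug inside, white mark = off, green mark = on), a green lamp at 0 (29 mm across, 11 mm high), the red emergency-stop mushroom at -52 mm (40 mm across, top 34 mm over the lid).
- keyway (a point): Centre of the keyway's mouth, on top of the switch's brass plug, 9 mm above the station's lid. The keyway is a vertical slot 10.4 x 4.6 mm, 24 mm deep, with a 1.5 mm chamfer round its mouth. Site axes turn with the plug: x along the slot's long side, z up. With the key fully home its collar rests on the plug and the bow's centre is 24 mm above this point.
- key_switch (a joint): Angle of the switch's plug, rad: 0 = off (at the start; slot along the station's y axis), growing clockwise seen from above to a firm stop at 1.047 (60 degrees, green mark) = on. No spring: it stays where it is left. Turning takes about 0.05 N m. The blade has about 0.2 rad of play in the slot: turn the key that much further, about 1.25 rad in all.
- e_stop (a joint): Travel of the emergency-stop mushroom, m: 0 = out, 0.005 = pressed in.
- open_drive: Bystander: an opened hard drive, 102 x 147 x 26 mm (x, y, z), lying on the bench beyond the work; origin at the centre of its underside.
- parts_tray: Bystander: black tray, 105 x 150 x 28 mm (x, y, z), full of head assemblies; origin at the centre of its underside.
- blower_bulb: Bystander: green rubber blower bulb standing on its base, 62 mm across, 112 mm high, thin nozzle up; origin at the centre of its underside.
Mind the look-alikes: they are no part of the job. Leave any brown, orange or white look-alike of the part that bears blue_key_bow alone.

How it is judged:
By the outcome, as a careful person would: the job done as asked, in the order asked, and still so for the second after the job is handed in, with the robot touching nothing.
It also fails if it takes over 46 s, if anything falls off the work surface, if the arm or the gripper's body presses on something with over 40 N, if the wrist force passes 120 N, or if a joint passes its speed limit or range.

## Robot

A 6-joint arm with a two-finger parallel gripper is mounted at the origin on the work surface. World frame = base frame: x ahead of the robot, y to its left, z up, the work surface at z = 0. Lengths are in m, angles in rad, forces in N, time in s.
With the tool pointing down it reaches from about 0.35 to 0.925 m from the base axis. Payload 6.4 kg.
Tool frame: the origin (TCP) lies at the very end of the fingers, on their centre line; the grasp point (between the pads) lies pinch_z behind it (pinch_z is the distance from the TCP to the grasp point, in m); x points along the fingers, z is the direction in which the jaws open and shut, and the axes are right-handed (so a half turn about x gives the same grasp; the last joint's range is limited). The gripper opens to 85 mm and grips with 20 to 120 N. Pads are 22 mm wide; open, the fingers measure 114 mm over their backs; the gripper's body (76 mm by 85 mm) begins 54 mm behind the grasp point. The pads swing forward as they close: fully open they stand 13 mm farther back than shut.
Start: joints at [-1.399, 0.245, 1.558, -0, 1.339, -0.174], TCP at [0.22, -0.612, 0.231] pointing down, gripper open.
Joint ranges: [-3.13, 3.13], [-1.02, 2.26], [0.13, 2.54], [-0.95, 4.09], [0.21, 2.88], [-2.74, 2.74]. Speed limits (rad/s): [2.57, 2.57, 3.14, 3.14, 3.14, 3.14].

## Interface

Orientations are given as a unit quaternion [w, x, y, z].
In Python, from rig import state, snapshot, camera_info, close_job, pinch_z gives the robot as it stands.
- The arm moves only by the tool jog_arm, never from a script. Its argument "deltas" is a list of rows, each an object of numbers: "tx", "ty", "tz": the shift along the tool's x, y, z in cm; "roll": the turn about the tool's x in rad; "claw": the finger opening in cm, from 0 to 8.54. A call has 1 to 12 rows; each row is the pose to reach, as a shift and turn from the pose commanded when the call began, along the tool's axes at that moment; what a row does not reach only later rows make up. A row lasts 1/10 s, in which the tool goes at most 50 mm and 8.59 degrees, less where a joint would pass 70% of its speed; a pose out of reach is approached as far as the arm can. A call with a gripper value outside its range is refused whole. The fingers move at their own pace and stop on an object; "grip_force" is the grip in N (left out, the last holds). Time passes only in rows, so rows that repeat a pose let the fingers close. It gives the time, the measured TCP pose, the force and the opening at its end, in the units of the state.
- state(): the state, without advancing time (a new reading comes with each control period).
- snapshot(name): name is "scene" or "side" or "wrist"; returns the picture (400x640x3 uint8, blue, green, red); there is no depth.
- camera_info(name): a dict with "fx", "fy", "cx", "cy" (pixels), "dist" ([k1, k2, p1, p2, k3] as OpenCV has them; the pictures are not rectified), "xyz" and "rotation" of the camera in the world. Camera axes: x right, y down, z forward; pixel columns grow to the right and rows downward; lengths in m; the calibration is good to about 2 mm. A picture is of the moment at which its call begins: read the wrist's pose just before it. camera_info takes no time and is no camera call; for the wrist camera it gives the pose at the moment of the call.
- close_job(): hands the job in, once; it reports no verdict.
The state is a dict: "t": time; "joint_positions": joint angles; "joint_vel": joint speeds; "effort": joint torques, N m; "eef_pos": TCP position; "ee_rot": TCP orientation; "ft_force": force on the tool from outside, world axes, zero at the start; "torque": the same for the moment, N m; "gripper_width": finger opening in m.
Only numpy, scipy, OpenCV 4.12 (cv2) and the standard library are available. Lean on these libraries where they do the work, as an engineer would, in place of code of your own. Each camera call takes 0.05 s, during which the arm holds its last target.

## Working session

There is one attempt and no reset: what is moved stays moved. The work goes in short steps, Python scripts to look and compute and a tool call to move; the robot and the scene stay as the last step left them, time stands still between calls to the robot, and variables do not carry over. Pictures are saved under pics/ and viewed, and the job is handed in when it is done.

Besides the shell and the picture viewer there is one more tool, called after "Emit:" as name(argument=value, ...) on one line, values as JSON. jog_arm: Moves the arm, as the interface text tells. Its arguments: {"type":"object","properties":{"deltas":{"type":"array","items":{"type":"object","properties":{"tx":{"type":"number"},"ty":{"type":"number"},"tz":{"type":"number"},"roll":{"type":"number"},"claw":{"type":"number"}}}},"grip_force":{"type":"number"}},"required":["deltas"]}

```bash
mkdir -p pics; ls; python3 - <<'E'
from rig import state, snapshot, camera_info, pinch_z
import cv2
print(pinch_z() if callable(pinch_z) else pinch_z)
for n in ["scene","side","wrist"]:
    c=camera_info(n); print(n,c)
    cv2.imwrite(f"pics/a_{n}.png",snapshot(n))
print(state())
E
```

```text
pics
0.0187
scene {'fx': 442.02104455071395, 'fy': 442.02104455071395, 'cx': 316.06130210404234, 'cy': 197.68006229310762, 'dist': array([0.01992526, 0.        , 0.        , 0.        , 0.        ]), 'xyz': array([ 1.28281745, -0.06810932,  0.57690187]), 'rotation': array([-0.32861721,  0.65083768,  0.61435704, -0.30163962])}
side {'fx': 455.07123980972483, 'fy': 455.07123980972483, 'cx': 310.2811151248889, 'cy': 194.90260404565464, 'dist': array([-0.0272225,  0.       ,  0.       ,  0.       ,  0.       ]), 'xyz': array([ 0.37593044, -0.76001435,  0.65623582]), 'rotation': array([-0.45098703,  0.87889395, -0.14117045,  0.0650156 ])}
wrist {'fx': 335.8468485232908, 'fy': 335.8468485232908, 'cx': 320.5621509823405, 'cy': 200.22023994484147, 'dist': array([0.00358762, 0.        , 0.        , 0.        , 0.        ]), 'xyz': array([ 0.29932691, -0.58287468,  0.37272793]), 'rotation': array([ 0.13467078,  0.80674141, -0.56748279, -0.09484387])}
{'t': 0.15, 'joint_positions': array([-1.39909576e+00,  2.45660737e-01,  1.55873476e+00, -5.42766073e-06,
        1.33868539e+00, -1.74103088e-01]), 'joint_vel': array([-3.45108845e-05, -9.71038755e-04, -1.99427411e-03,  3.63850951e-04,
        4.97474243e-04, -7.96281327e-04]), 'effort': array([ 3.73623825e-04, -4.29986966e+01, -3.26552296e+01, -1.04777937e-04,
        3.56742705e-03,  8.66120786e-06]), 'eef_pos': array([ 0.22024828, -0.61109763,  0.23042851]), 'ee_rot': array([ 0.57819282,  0.40689474,  0.57893868, -0.40615236]), 'ft_force': array([-0.05271304,  0.01883111, -0.69782734]), 'torque': array([-0.00771519,  0.03048688,  0.00131317]), 'gripper_width': 0.08547378751472658}
```

View pics/a_scene.png

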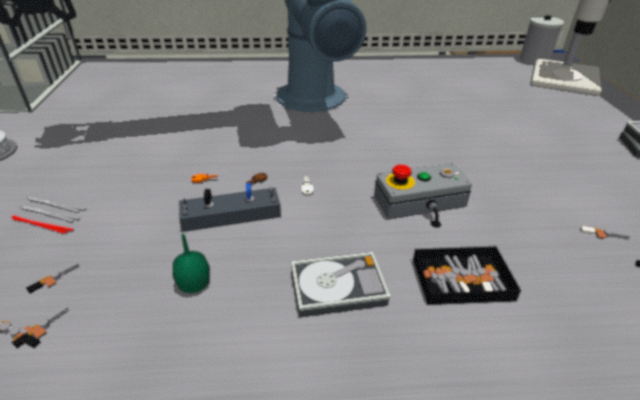

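View pics/a_side.png

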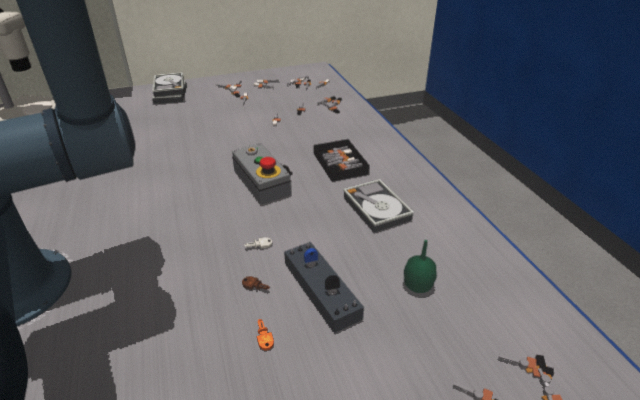

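View pics/a_wrist.png

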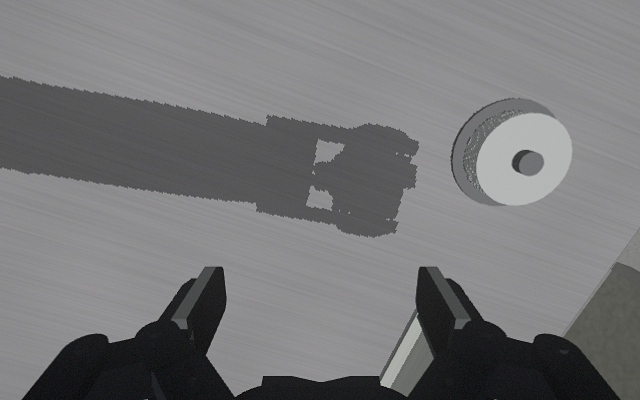

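Blue-key candidates in the scene view:
- (249,190): blue bow in the block. This is the choice; in the side view it is at (311,253).
- (208,197): black key in the block.
- (259,177): brown key lying on the bench.
- (203,178): orange key lying on the bench.
- (307,187): white key lying on the bench.

I'll check the choice in a close crop and measure it.

```bash
cat > h.py <<'E'
import numpy as np, cv2
from scipy.spatial.transform import Rotation as R
def rot(q): return R.from_quat([q[1],q[2],q[3],q[0]])
def ray(c,uv):
    K=np.array([[c['fx'],0,c['cx']],[0,c['fy'],c['cy']],[0,0,1]])
    p=cv2.undistortPoints(np.array([[uv]],float),K,np.array(c['dist']))[0,0]
    d=rot(c['rotation']).apply([p[0],p[1],1]); return np.array(c['xyz']),d/np.linalg.norm(d)
def onz(c,uv,z):
    o,d=ray(c,uv); return o+d*(z-o[2])/d[2]
def tri(l):
    A=np.zeros((3,3));b=np.zeros(3)
    for c,uv in l:
        o,d=ray(c,uv);P=np.eye(3)-np.outer(d,d);A+=P;b+=P@o
    x=np.linalg.solve(A,b)
    res=[np.linalg.norm((np.eye(3)-np.outer(d,d))@(x-o)) for o,d in (ray(c,uv) for c,uv in l)]
    return x,np.round(res,4)
def proj(c,X):
    K=np.array([[c['fx'],0,c['cx']],[0,c['fy'],c['cy']],[0,0,1]])
    r=rot(c['rotation']).inv(); rv=r.as_rotvec(); t=-r.apply(c['xyz'])
    return cv2.projectPoints(np.atleast_2d(np.array(X,float)),rv,t,K,np.array(c['dist']))[0][:,0]
def blobs(m,mn=8):
    n,l,s,c=cv2.connectedComponentsWithStats(m.astype(np.uint8))
    return [(np.round(c[i],1).tolist(),s[i].tolist()) for i in range(1,n) if s[i][4]>=mn]
E
python3 - <<'E'
from h import *
from rig import camera_info
S=cv2.imread('pics/a_scene.png');D=cv2.imread('pics/a_side.png')
def mask(im,col):
    h=cv2.cvtColor(im,cv2.COLOR_BGR2HSV)
    H,s,v=h[...,0],h[...,1],h[...,2]
    if col=='blue': return (H>105)&(H<130)&(s>150)&(v>60)
    if col=='red': return ((H<6)|(H>174))&(s>150)&(v>90)
    if col=='green': return (H>50)&(H<85)&(s>120)
for n,im in (('scene',S),('side',D)):
    for c in('blue','red','green'): print(n,c,blobs(mask(im,c)))
def crop(im,x,y,w,h,k): return cv2.resize(im[y:y+h,x:x+w],None,fx=k,fy=k,interpolation=cv2.INTER_CUBIC)
cv2.imwrite('pics/b1.png',np.vstack([crop(S,170,160,160,75,5)]))
cv2.imwrite('pics/b2.png',crop(D,270,230,110,100,6))
cv2.imwrite('pics/b3.png',np.hstack([crop(S,365,155,120,70,4),crop(D,225,135,80,70,4)]))
E
```

```text
scene blue [([559.0, 50.9], [556, 50, 7, 2, 8]), ([248.3, 190.3], [247, 183, 4, 15, 50])]
scene red [([401.5, 171.0], [393, 165, 18, 14, 194]), ([44.2, 224.9], [12, 216, 60, 17, 236])]
scene green [([423.9, 176.0], [419, 173, 11, 7, 65]), ([190.6, 270.7], [173, 235, 36, 58, 1198])]
side blue [([552.2, 92.6], [429, 0, 211, 252, 35670]), ([310.1, 253.2], [305, 249, 12, 12, 68]), ([610.1, 340.8], [606, 337, 8, 8, 11]), ([626.5, 357.1], [615, 346, 25, 24, 37])]
side red [([267.1, 162.3], [260, 157, 15, 12, 136])]
side green [([257.6, 159.2], [256, 157, 5, 5, 12]), ([421.0, 264.1], [415, 259, 15, 12, 76])]
```

View pics/b1.png

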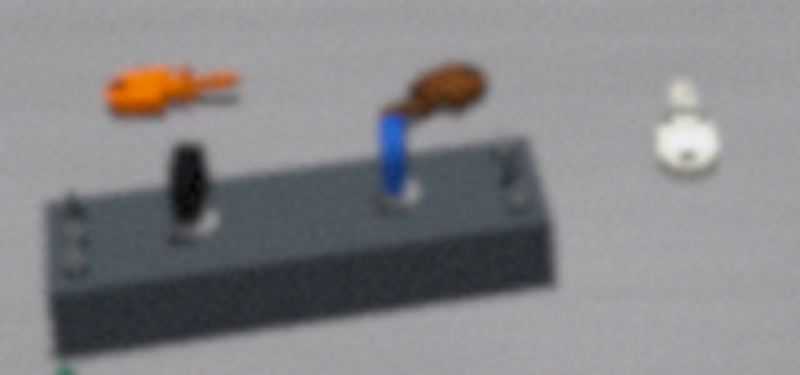

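View pics/b2.png

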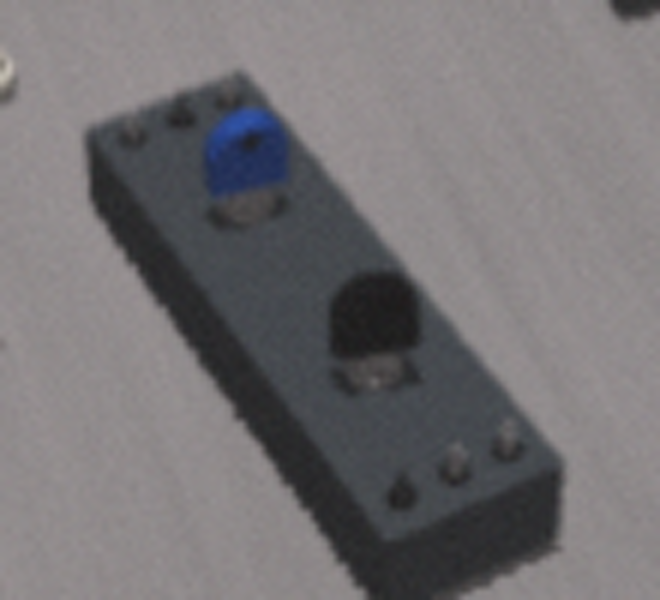

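View pics/b3.png

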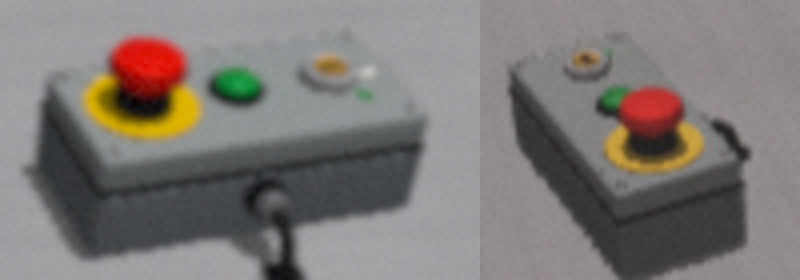

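```bash
python3 - <<'E'
from h import *
from rig import camera_info,state
cs,cd=camera_info('scene'),camera_info('side')
print('blue',tri([(cs,(248.5,190.3)),(cd,(311,253.6))]))
print('red',tri([(cs,(401.5,171)),(cd,(267.1,162.3))]))
print('bow plane',onz(cs,(248.5,190.3),.058),onz(cd,(311,253.6),.058))
s=state();Rm=rot(s['ee_rot']).as_matrix();print(Rm.round(3))
cw=camera_info('wrist');print('cam in tool',Rm.T@(cw['xyz']-s['eef_pos']),(Rm.T@rot(cw['rotation']).as_matrix()).round(3))
E
```

```text
blue (array([ 0.5656545 , -0.15121977,  0.05834234]), array([0.0003, 0.0003]))
red (array([0.55459188, 0.1549814 , 0.08666705]), array([0.0005, 0.0005]))
bow plane [ 0.56558104 -0.15146854  0.058     ] [ 0.56566509 -0.15046773  0.058     ]
[[-0.     0.941  0.339]
 [ 0.001  0.339 -0.941]
 [-1.     0.    -0.001]]
cam in tool [-1.42420273e-01  8.39921746e-02  8.48400908e-05] [[-0.002 -0.325  0.946]
 [-0.001 -0.946 -0.325]
 [ 1.    -0.002  0.001]]
```

```bash
python3 - <<'E'
from h import *
from rig import camera_info,state
cs,cd=camera_info('scene'),camera_info('side')
b=[onz(cs,p,.034) for p in[(179,201),(275,187.6),(280.4,204.4),(181,218)]]
print('block',np.round(b,3),np.mean(b,0), 'yaw',np.arctan2(*(b[1]-b[0])[[1,0]]),np.arctan2(*(b[2]-b[3])[[1,0]]))
print('black',tri([(cs,(207.7,196.5)),(cd,(332.5,282.5))]))
k=onz(cs,(365+330/4,155+67/4),.071);k2=onz(cd,(225+(588-480)/4,135+58/4),.071);print('keyway',k,k2)
g=onz(cs,(423.9,177),.066);print('lamp',g)
st=[onz(cs,p,.062) for p in[(378.7,173.7),(392.5,203)]];print(st)
s=state();p=s['eef_pos'];Rm=rot(s['ee_rot']).as_matrix()
t=np.array([.5656,-.151,.20]);print('delta tool cm',100*Rm.T@(t-p))
E
```

```text
block [[ 0.562 -0.292  0.034]
 [ 0.525 -0.101  0.034]
 [ 0.583 -0.089  0.034]
 [ 0.616 -0.278  0.034]] [ 0.57191677 -0.18992799  0.034     ] yaw 1.7617665321449612 1.743679549352279
black (array([ 0.57954416, -0.23045326,  0.05535183]), array([0.0007, 0.0007]))
keyway [0.53780675 0.25728292 0.071     ] [0.53743502 0.25278688 0.071     ]
lamp [0.54729265 0.20610357 0.066     ]
[array([0.52495934, 0.11676948, 0.062     ]), array([0.62558921, 0.12548292, 0.062     ])]
delta tool cm [  3.10131152  48.08521005 -31.57577814]
```

The crops confirm the upright blue bow in the block at about (0.566, -0.151). The keyway is near (0.537, 0.255). Next I move above the key and look with the wrist camera.

Emit:
jog_arm(deltas=[{"tx":0.3,"ty":4,"tz":-2.6,"roll":0.02,"claw":5},{"tx":0.6,"ty":8,"tz":-5.3,"roll":0.04,"claw":5},{"tx":0.9,"ty":12,"tz":-7.9,"roll":0.06,"claw":5},{"tx":1.1,"ty":16,"tz":-10.5,"roll":0.08,"claw":5},{"tx":1.3,"ty":20,"tz":-13.2,"roll":0.1,"claw":5},{"tx":1.6,"ty":24,"tz":-15.8,"roll":0.12,"claw":5},{"tx":1.9,"ty":28,"tz":-18.4,"roll":0.14,"claw":5},{"tx":2.1,"ty":32,"tz":-21,"roll":0.15,"claw":5},{"tx":2.4,"ty":36,"tz":-23.7,"roll":0.16,"claw":5},{"tx":2.7,"ty":40,"tz":-26.3,"roll":0.17,"claw":5},{"tx":2.9,"ty":44,"tz":-28.9,"roll":0.17,"claw":5},{"tx":3.1,"ty":48.1,"tz":-31.6,"roll":0.17,"claw":5}])

```text
t: 1.35
eef_pos: [0.5665, -0.1494, 0.2]
ee_rot: [0.542, 0.454, 0.542, -0.454]
ft_force: [0.5, -1.3, -0.3]
gripper_width: 0.0498
```

Emit:
jog_arm(deltas=[{"claw":5},{"claw":5}])

```text
invalid input at $.deltas[0]: expected keys tx, ty, tz, roll, claw
```

```bash
cat > look.py <<'E'
import sys
from h import *
from rig import state,snapshot,camera_info
import pickle
n=sys.argv[1]
s=state();c=camera_info('wrist');im=snapshot('wrist')
cv2.imwrite(f'pics/{n}.png',im);pickle.dump((s,c),open(f'pics/{n}.pkl','wb'))
print(s['t'],s['eef_pos'],s['joint_positions'].round(3));print(rot(s['ee_rot']).as_matrix().round(4))
E
python3 look.py w1
```

```text
1.35 [ 0.56647708 -0.14941021  0.20002647] [-0.451  0.127  1.752 -0.     1.263  0.944]
[[-2.000e-04  9.846e-01  1.748e-01]
 [-0.000e+00  1.748e-01 -9.846e-01]
 [-1.000e+00 -2.000e-04 -0.000e+00]]
```

View pics/w1.png

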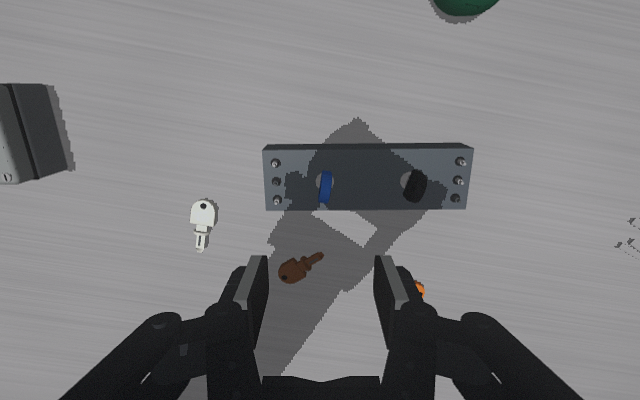

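```bash
python3 - <<'E'
from h import *
import pickle
s,c=pickle.load(open('pics/w1.pkl','rb'));im=cv2.imread('pics/w1.png')
h=cv2.cvtColor(im,cv2.COLOR_BGR2HSV);m=((h[...,0]>105)&(h[...,0]<130)&(h[...,1]>140)).astype(np.uint8)
m[:150]=0;m[220:]=0
ct=max(cv2.findContours(m,0,1)[0],key=cv2.contourArea);r=cv2.minAreaRect(ct);bp=cv2.boxPoints(r);print(r,bp)
for z in(.058,.072):print(z,onz(c,r[0],z),[onz(c,p,z)[:2].round(4).tolist() for p in bp])
print(proj(c,[[.5656,-.151,.058]]))
cv2.imwrite('pics/w1c.png',cv2.resize(im[140:220,255:480],None,fx=3.5,fy=3.5,interpolation=cv2.INTER_CUBIC))
E
```

```text
((325.1891784667969, 186.36485290527344), (11.343530654907227, 31.564605712890625), 9.462322235107422) [[316.99997 200.99998]
 [322.18918 169.86485]
 [333.3784  171.72972]
 [328.18918 202.86485]]
0.058 [ 0.5664335  -0.15397195  0.058     ] [[0.5517, -0.1492], [0.5807, -0.1487], [0.5807, -0.1586], [0.5517, -0.1594]]
0.072 [ 0.57050838 -0.15302472  0.072     ] [[0.5565, -0.1485], [0.5841, -0.1481], [0.5841, -0.1574], [0.5565, -0.1582]]
[[321.71035313 186.69708609]]
```

View pics/w1c.png

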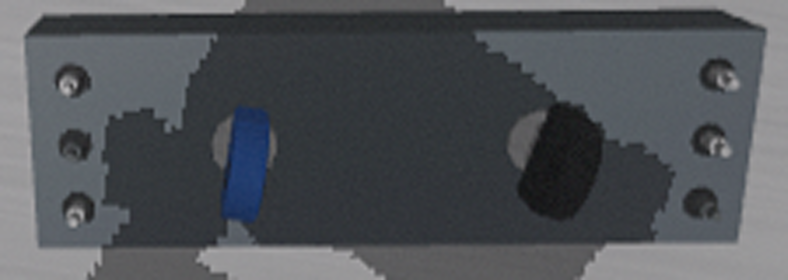

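The view from above shows the blue key at (325,186), yawed about 9.5° from the image's vertical, and the black key at (415,185). I align the yaw, descend halfway and look again.

Emit:
jog_arm(deltas=[{"tx":2,"ty":0,"tz":0.1,"roll":0.08,"claw":5},{"tx":5,"ty":-0.1,"tz":0.3,"roll":0.16,"claw":5},{"tx":8,"ty":-0.1,"tz":0.3,"roll":0.16,"claw":5},{"tx":8,"ty":-0.1,"tz":0.3,"roll":0.16,"claw":5},{"tx":8,"ty":-0.1,"tz":0.3,"roll":0.16,"claw":5}])

```text
t: 1.9
eef_pos: [0.5651, -0.1543, 0.1203]
ee_rot: [0.504, 0.496, 0.504, -0.496]
ft_force: [-0.3, 0.7, 0.8]
gripper_width: 0.05
```

```bash
python3 look.py w2; python3 - <<'E'
from h import *
import pickle
s,c=pickle.load(open('pics/w2.pkl','rb'));im=cv2.imread('pics/w2.png')
h=cv2.cvtColor(im,cv2.COLOR_BGR2HSV);m=((h[...,0]>105)&(h[...,0]<130)&(h[...,1]>140)).astype(np.uint8)
print(blobs(m))
ct=max(cv2.findContours(m,0,1)[0],key=cv2.contourArea);r=cv2.minAreaRect(ct);bp=cv2.boxPoints(r);print(r,bp)
for z in(.058,.072):print(z,onz(c,r[0],z),[onz(c,p,z)[:2].round(4).tolist() for p in bp])
E
```

```text
1.9 [ 0.56507907 -0.15426662  0.12026428] [-0.46   0.223  1.801  0.     1.119  1.095]
[[-9.000e-04  9.999e-01  1.590e-02]
 [ 5.000e-04  1.590e-02 -9.999e-01]
 [-1.000e+00 -9.000e-04 -5.000e-04]]
[([319.1, 218.0], [312, 196, 15, 44, 598])]
((319.0, 217.5), (43.0, 14.0), 90.0) [[312. 196.]
 [326. 196.]
 [326. 239.]
 [312. 239.]]
0.058 [ 0.56675448 -0.15343875  0.058     ] [[0.5815, -0.1488], [0.5817, -0.1577], [0.5513, -0.1583], [0.5512, -0.1489]]
0.072 [ 0.57239509 -0.1534067   0.072     ] [[0.5862, -0.149], [0.5863, -0.1574], [0.558, -0.158], [0.5579, -0.1492]]
```

View pics/w2.png

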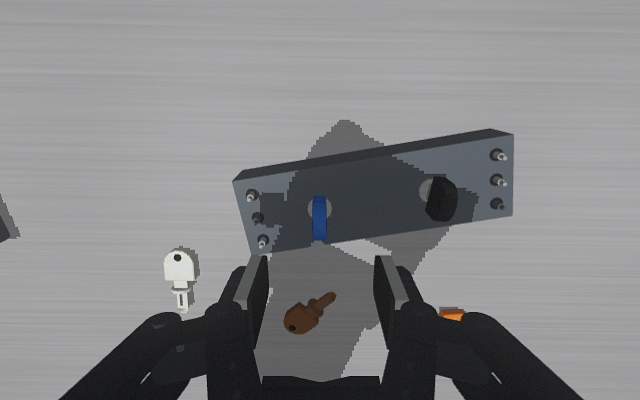

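The key is now aligned with the jaws at (319,217), between the fingers. I narrow the jaws, go down, and grip.

Emit:
jog_arm(deltas=[{"tx":1,"ty":0.1,"tz":-0.1,"roll":0,"claw":3},{"tx":3,"ty":0.1,"tz":-0.1,"roll":0,"claw":3},{"tx":5,"ty":0.1,"tz":-0.1,"roll":0,"claw":3},{"tx":6.5,"ty":0.1,"tz":-0.1,"roll":0,"claw":3},{"tx":7.5,"ty":0.1,"tz":-0.1,"roll":0,"claw":3},{"tx":7.9,"ty":0.1,"tz":-0.1,"roll":0,"claw":3},{"tx":7.9,"ty":0.1,"tz":-0.1,"roll":0,"claw":3}])

```text
t: 2.65
eef_pos: [0.5663, -0.1533, 0.0412]
ee_rot: [0.504, 0.496, 0.504, -0.496]
ft_force: [0.8, 0.9, -0.1]
gripper_width: 0.0301
```

```bash
python3 look.py w3;python3 - <<'E'
import cv2
from rig import snapshot
im=snapshot('side');cv2.imwrite('pics/s3.png',cv2.resize(im[180:340,230:390],None,fx=3.5,fy=3.5))
E
```

```text
2.65 [ 0.56631386 -0.15332118  0.04115695] [-0.458  0.344  1.821  0.     0.977  1.097]
[[-2.000e-04  9.999e-01  1.580e-02]
 [ 1.000e-04  1.580e-02 -9.999e-01]
 [-1.000e+00 -2.000e-04 -1.000e-04]]
```

View pics/w3.png

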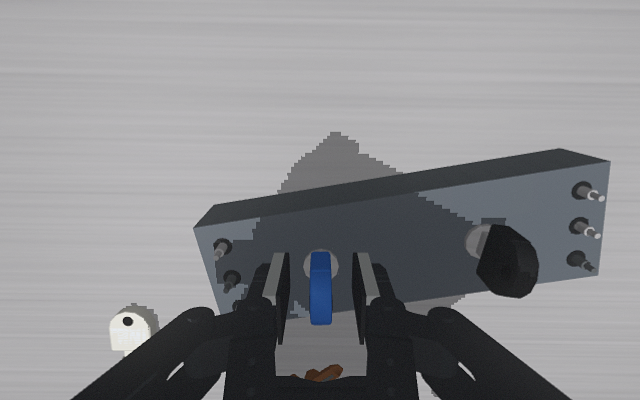

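View pics/s3.png

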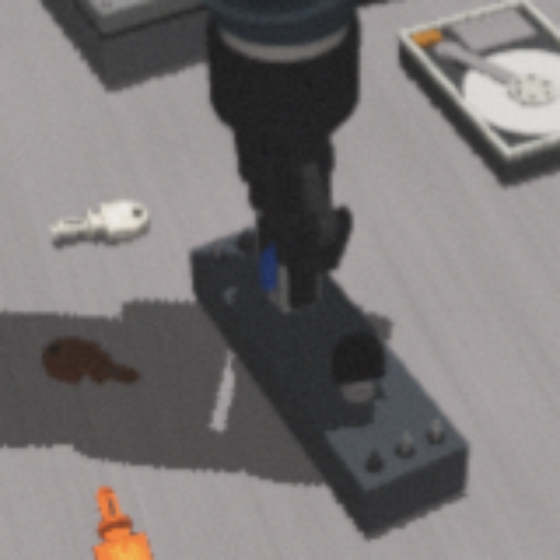

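```bash
python3 - <<'E'
from h import *
import pickle
for n,rows in(('w2',(196,239)),('w3',(251,325))):
    s,c=pickle.load(open(f'pics/{n}.pkl','rb'))
    print(n,proj(c,[[.566+a,-.1535,z] for a in(-.013,.013) for z in(.044,.058,.066,.072)]).round(1).tolist())
    for z in (.044,.05,.058): print(z,onz(c,(320,rows[0]),z)-[.013,0,0])
    for z in (.072,.068,.06): print(z,onz(c,(320,rows[1]),z)+[.013,0,0])
E
```

```text
w2 [[318.9, 228.1], [318.8, 236.6], [318.8, 241.9], [318.7, 246.1], [319.4, 193.2], [319.3, 199.8], [319.3, 204.0], [319.3, 207.4]]
0.044 [ 0.56399117 -0.15394554  0.044     ]
0.05 [ 0.56597285 -0.15391877  0.05      ]
0.058 [ 0.56861509 -0.15388308  0.058     ]
0.072 [ 0.5709345  -0.15422396  0.072     ]
0.068 [ 0.56901947 -0.15425027  0.068     ]
0.06 [ 0.56518941 -0.15430288  0.06      ]
w3 [[320.2, 296.2], [320.3, 314.8], [320.3, 327.0], [320.3, 337.0], [321.1, 248.1], [321.2, 263.4], [321.2, 273.4], [321.3, 281.7]]
0.044 [ 0.5645176  -0.15303172  0.044     ]
0.05 [ 0.56764773 -0.15298642  0.05      ]
0.058 [ 0.57182123 -0.15292602  0.058     ]
0.072 [ 0.57192334 -0.15329104  0.072     ]
0.068 [ 0.5686464  -0.15333812  0.068     ]
0.06 [ 0.56209254 -0.15343227  0.06      ]
```

The bow is centred between the pads, at column 320 with the pads at 283 and 358. I close the jaws.

Emit:
jog_arm(deltas=[{"tx":0,"ty":0,"tz":0,"roll":0,"claw":0.4},{"tx":0,"ty":0,"tz":0,"roll":0,"claw":0.4},{"tx":0,"ty":0,"tz":0,"roll":0,"claw":0.4},{"tx":0,"ty":0,"tz":0,"roll":0,"claw":0.4},{"tx":0,"ty":0,"tz":0,"roll":0,"claw":0.4}], grip_force=60)

```text
t: 3.25
eef_pos: [0.567, -0.1537, 0.0422]
ee_rot: [0.504, 0.496, 0.503, -0.496]
ft_force: [-0.0, 0.4, 6.3]
gripper_width: 0.0083
```

Emit:
jog_arm(deltas=[{"tx":-1,"ty":0,"tz":0,"roll":0,"claw":0.4},{"tx":-3,"ty":0,"tz":0,"roll":0,"claw":0.4},{"tx":-6,"ty":0,"tz":0,"roll":0,"claw":0.4},{"tx":-10,"ty":0,"tz":0,"roll":0,"claw":0.4},{"tx":-13,"ty":0,"tz":0,"roll":0,"claw":0.4},{"tx":-13,"ty":0,"tz":0,"roll":0,"claw":0.4}])

```text
t: 3.85
eef_pos: [0.5689, -0.1545, 0.1771]
ee_rot: [0.507, 0.497, 0.501, -0.495]
ft_force: [-0.4, -0.3, -0.1]
gripper_width: 0.0081
```

```bash
python3 look.py w4;python3 - <<'E'
import cv2,numpy as np
from rig import snapshot
im=snapshot('side');cv2.imwrite('pics/s4f.png',im)
im2=snapshot('scene');cv2.imwrite('pics/c4f.png',im2)
cv2.imwrite('pics/s4.png',np.hstack([cv2.resize(im[160:340,230:390],None,fx=3,fy=3),cv2.resize(im2[80:260,190:300],None,fx=3,fy=3)]))
E
```

```text
3.85 [ 0.56890911 -0.15452211  0.17707203] [-0.457  0.154  1.766  0.     1.212  1.097]
[[ 0.0086  0.9998  0.0159]
 [-0.0042  0.016  -0.9999]
 [-1.      0.0086  0.0044]]
```

View pics/w4.png

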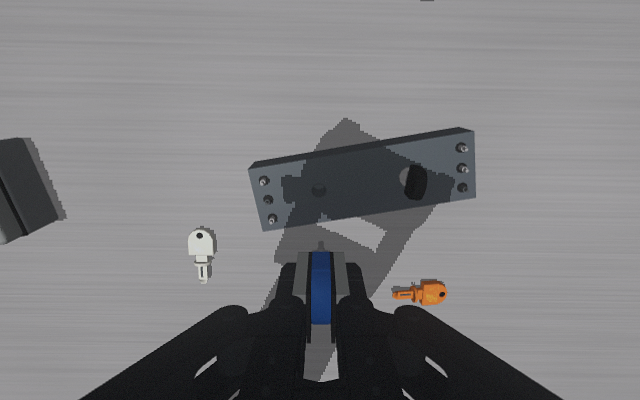

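View pics/s4.png

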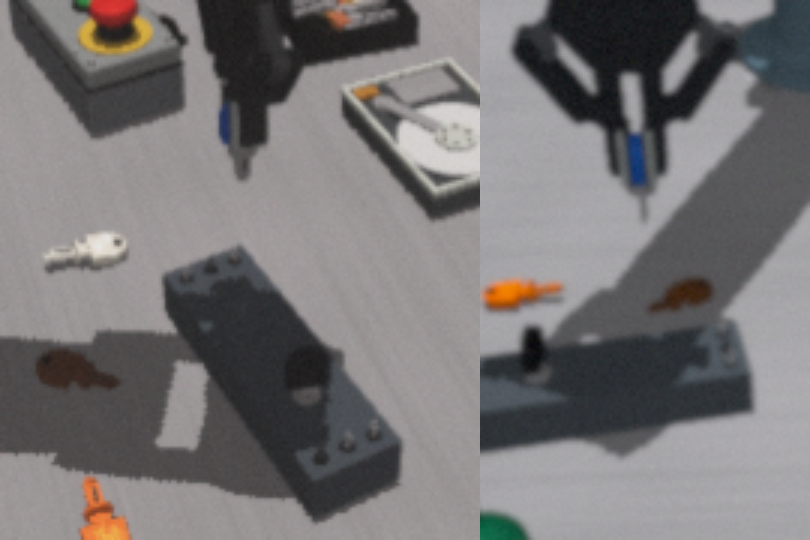

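The key is out of the block and held between the pads. I carry it over the station, turning it counter-clockwise by about 1.72 rad so the blade lines up with the slot.

Emit:
jog_arm(deltas=[{"tx":-0.2,"ty":-0.1,"tz":-1.5,"roll":-0.07,"claw":0.4},{"tx":-0.4,"ty":-0.3,"tz":-4.5,"roll":-0.21,"claw":0.4},{"tx":-0.6,"ty":-0.5,"tz":-8,"roll":-0.36,"claw":0.4},{"tx":-0.8,"ty":-0.8,"tz":-11.5,"roll":-0.51,"claw":0.4},{"tx":-1,"ty":-1.1,"tz":-15,"roll":-0.66,"claw":0.4},{"tx":-1,"ty":-1.4,"tz":-18.5,"roll":-0.81,"claw":0.4},{"tx":-1,"ty":-1.7,"tz":-22,"roll":-0.96,"claw":0.4},{"tx":-1,"ty":-2,"tz":-25.5,"roll":-1.11,"claw":0.4},{"tx":-1,"ty":-2.3,"tz":-29,"roll":-1.26,"claw":0.4},{"tx":-1,"ty":-2.6,"tz":-32.5,"roll":-1.41,"claw":0.4},{"tx":-1,"ty":-2.9,"tz":-35.5,"roll":-1.56,"claw":0.4},{"tx":-1,"ty":-2.9,"tz":-37.5,"roll":-1.7,"claw":0.4}])

```text
t: 5.2
eef_pos: [0.5293, 0.2229, 0.1788]
ee_rot: [0.703, -0.054, 0.707, 0.054]
ft_force: [0.1, 0.4, -0.1]
gripper_width: 0.0084
```

Emit:
jog_arm(deltas=[{"tx":0,"ty":0,"tz":0,"roll":-0.02,"claw":0.4},{"tx":0,"ty":0,"tz":0,"roll":-0.02,"claw":0.4},{"tx":0,"ty":0,"tz":0,"roll":-0.02,"claw":0.4}])

```text
t: 5.5
eef_pos: [0.531, 0.2202, 0.1803]
ee_rot: [0.704, -0.058, 0.705, 0.057]
ft_force: [-0.2, -0.3, -0.4]
gripper_width: 0.008
```

```bash
python3 look.py w5;python3 - <<'E'
import cv2,numpy as np
from rig import snapshot
im=snapshot('side');cv2.imwrite('pics/s5f.png',im)
im2=snapshot('scene');cv2.imwrite('pics/c5f.png',im2)
cv2.imwrite('pics/s5.png',np.hstack([cv2.resize(im[60:210,200:330],None,fx=3,fy=3),cv2.resize(im2[70:220,360:490],None,fx=3,fy=3)]))
E
```

```text
5.5 [0.53095318 0.22020235 0.18027559] [ 0.196  0.124  1.794 -0.     1.226  0.034]
[[-1.900e-03 -1.618e-01  9.868e-01]
 [-6.000e-04  9.868e-01  1.618e-01]
 [-1.000e+00 -3.000e-04 -1.900e-03]]
```

View pics/w5.png

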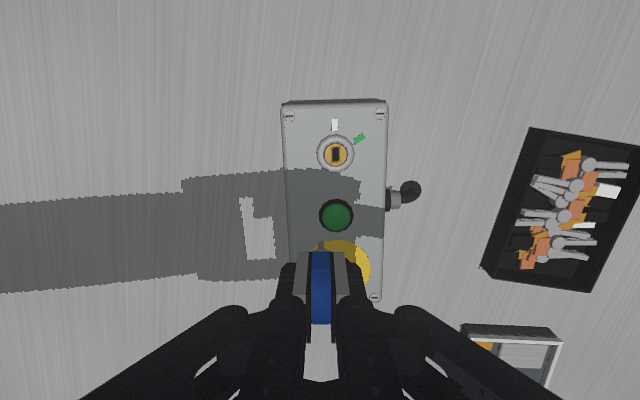

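View pics/s5.png

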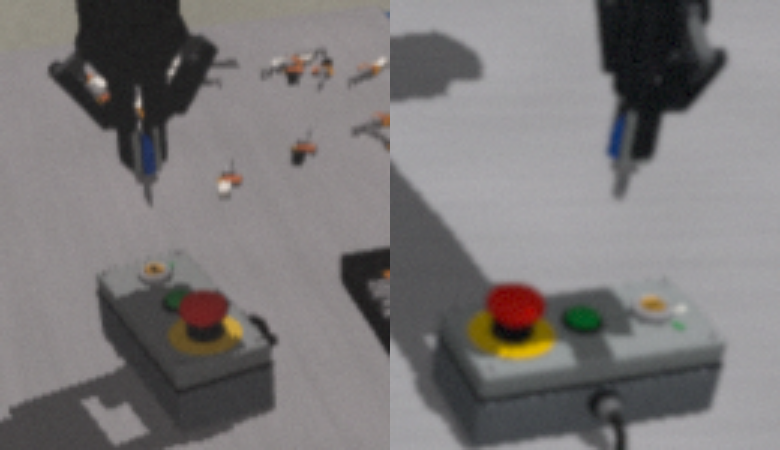

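```bash
python3 - <<'E'
from h import *
import pickle
from rig import camera_info
s,c=pickle.load(open('pics/w5.pkl','rb'));im=cv2.imread('pics/w5.png')
cr=im[125:240,270:410];h=cv2.cvtColor(im,cv2.COLOR_BGR2HSV)
m=((h[...,0]>10)&(h[...,0]<28)&(h[...,1]>80)&(h[...,2]>100));m[:130]=0;m[180:]=0;m[:,:300]=0;m[:,370:]=0
ct=np.vstack([x for x in cv2.findContours(m.astype(np.uint8),0,1)[0] if cv2.contourArea(x)>10]);e=cv2.minEnclosingCircle(ct);print('plug',e,cv2.boundingRect(ct))
g=((h[...,0]>50)&(h[...,0]<85)&(h[...,1]>80));g[:180]=0;g[250:]=0;bl=blobs(g,50);print(bl)
dk=(h[...,2]<70);dk[:145]=0;dk[166:]=0;dk[:,:325]=0;dk[:,348:]=0;print('slot',blobs(dk,5))
k=onz(c,e[0],.071);print('key',k);l=onz(c,bl[0][0],.070);print('lamp',l, np.degrees(np.arctan2(*(k-l)[[1,0]])),np.linalg.norm((k-l)[:2]))
# edges
for a,b in(((281.5,104),(287,240)),((388,103),(383,295))):
    A,B=onz(c,a,.062),onz(c,b,.062);print(A,B,np.degrees(np.arctan2(*(A-B)[[1,0]])))
cv2.imwrite('pics/w5c.png',cv2.resize(cr,None,fx=5,fy=5,interpolation=cv2.INTER_CUBIC))
Rm=rot(s['ee_rot']).as_matrix();print('tool y yaw',np.degrees(np.arctan2(Rm[1,1],Rm[0,1])))
# expected key tip/ collar in views
p=s['eef_pos'];pz=p[2]+.0158
for n,f in(('side','s5f'),('scene','c5f')):
    cc=camera_info(n);print(n,proj(cc,[[p[0],p[1],pz+d] for d in(0,-.024,-.046)]).round(1).tolist())
print('wrist',proj(c,[[p[0],p[1],pz+d] for d in(.014,0,-.024,-.046)]).round(1).tolist())
S=cv2.imread('pics/s5f.png');C=cv2.imread('pics/c5f.png')
cv2.imwrite('pics/s5z.png',np.hstack([cv2.resize(S[95:140,225:275],None,fx=8,fy=8,interpolation=cv2.INTER_CUBIC),cv2.resize(C[95:140,540-0-0 if 0 else 540:590],None,fx=8,fy=8) if 0 else cv2.resize(C[95:140,415:465],None,fx=8,fy=8,interpolation=cv2.INTER_CUBIC)]))
E
```

```text
plug ((335.0686340332031, 153.8627471923828), 11.552369117736816) (324, 143, 23, 23)
[([335.7, 216.8], [322, 203, 28, 28, 620])]
slot [([335.4, 153.9], [332, 148, 7, 13, 78])]
key [0.53624849 0.25541826 0.071     ]
lamp [0.5458084  0.20465476 0.07      ] 100.66517677117322 0.05165582521869723
[0.4908299  0.28430517 0.062     ] [0.50928787 0.17375344 0.062     ] 99.47880108898669
[0.56916206 0.29779222 0.062     ] [0.6024851  0.13321222 0.062     ] 101.44611901078657
tool y yaw 99.31008525164235
side [[247.5, 110.2], [248.5, 119.5], [249.3, 127.8]]
scene [[439.9, 115.6], [437.6, 126.8], [435.6, 136.8]]
wrist [[319.8, 306.6], [320.0, 286.6], [320.2, 259.5], [320.3, 240.4]]
```

View pics/w5c.png

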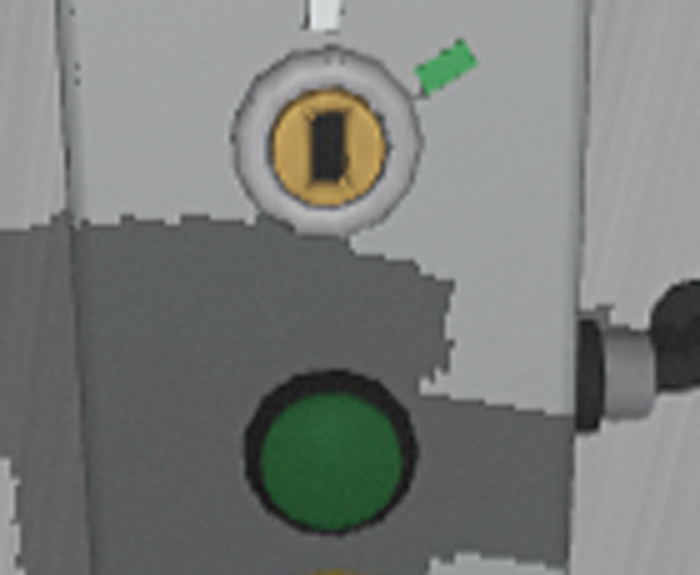

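View pics/s5z.png

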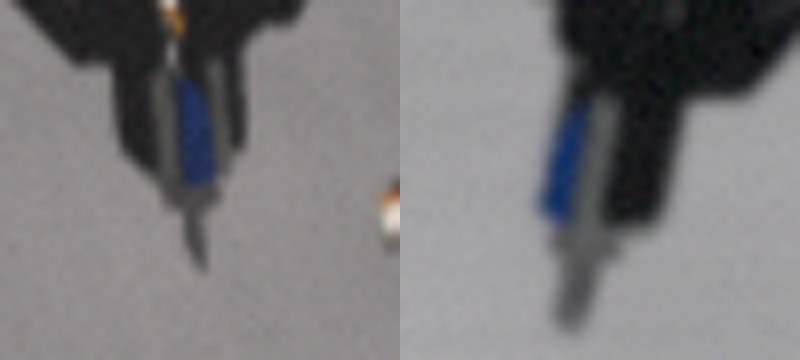

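```bash
python3 - <<'E'
import cv2,numpy as np
a=cv2.imread('pics/w4.png')[225:345,285:360];b=cv2.imread('pics/w5.png')[225:345,285:360]
cv2.imwrite('pics/w45.png',np.hstack([cv2.resize(x,None,fx=5,fy=5,interpolation=cv2.INTER_CUBIC) for x in(a,b)]))
E
```

```text
(no output)
```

View pics/w45.png

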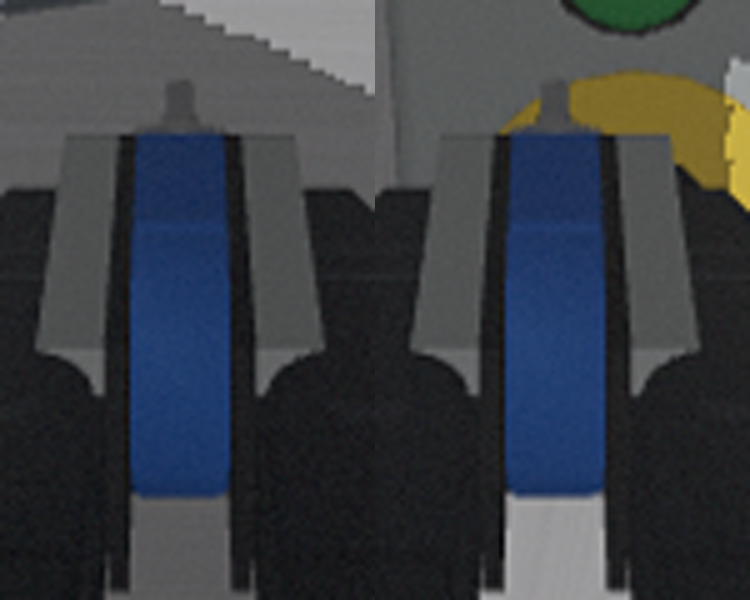

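```bash
python3 - <<'E'
from h import *
import pickle
s,c=pickle.load(open('pics/w5.pkl','rb'))
Rm=rot(s['ee_rot']).as_matrix();p=s['eef_pos']
t=onz(c,(321,241),p[2]-.0302)-.0025*Rm[:,1];print('tip',t,'in tool',Rm.T@(t-p)*100)
col=onz(c,(320.8,250),p[2]+.0158-.022)-.009*Rm[:,1];print('collar',(Rm.T@(col-p))*100)
for K in([.5362,.2554,.071],[.5375,.2555,.071]): print('move cm to put tip at mouth',Rm.T@(np.array(K)-t)*100)
from rig import state;print(state()['eef_pos'])
E
```

```text
tip [0.53179249 0.21740541 0.15007642] in tool [ 3.01993464 -0.28858994  0.04341484]
collar [ 0.61972641 -0.26108999  0.03294911]
move cm to put tip at mouth [7.90438293 3.68071877 1.06489133]
move cm to put tip at mouth [7.90413554 3.66955597 1.19479641]
[0.53139972 0.22023814 0.18103471]
```

The tip is about 2.9 mm behind the tool centre along tool y and shows no tilt in the jaw direction. I move so the tip is about 15 mm over the keyway mouth and look again.

Emit:
jog_arm(deltas=[{"tx":1,"ty":1,"tz":0.3,"roll":-0.02,"claw":0.4},{"tx":2.5,"ty":2.2,"tz":0.6,"roll":-0.02,"claw":0.4},{"tx":4.2,"ty":3.2,"tz":0.9,"roll":-0.02,"claw":0.4},{"tx":5.6,"ty":3.7,"tz":1.1,"roll":-0.02,"claw":0.4},{"tx":6.4,"ty":3.7,"tz":1.1,"roll":-0.02,"claw":0.4},{"tx":6.4,"ty":3.7,"tz":1.1,"roll":-0.02,"claw":0.4},{"tx":6.4,"ty":3.7,"tz":1.1,"roll":-0.02,"claw":0.4},{"tx":6.4,"ty":3.7,"tz":1.1,"roll":-0.02,"claw":0.4}])

```text
t: 6.45
eef_pos: [0.5368, 0.2593, 0.1183]
ee_rot: [0.705, -0.065, 0.703, 0.065]
ft_force: [-0.2, 0.0, -1.9]
gripper_width: 0.008
```

```bash
python3 look.py w6;python3 - <<'E'
import cv2,numpy as np
from rig import snapshot
im=snapshot('side');cv2.imwrite('pics/s6f.png',im)
im2=snapshot('scene');cv2.imwrite('pics/c6f.png',im2)
w=cv2.imread('pics/w6.png')
cv2.imwrite('pics/s6.png',np.hstack([cv2.resize(im[110:185,225:285],None,fx=5,fy=5,interpolation=2),cv2.resize(im2[120:195,415:475],None,fx=5,fy=5,interpolation=2)]))
cv2.imwrite('pics/w6c.png',cv2.resize(w[200:340,240:400],None,fx=4,fy=4,interpolation=2))
E
```

```text
6.45 [0.53680162 0.25934403 0.11827519] [ 0.26   0.246  1.777 -0.     1.117  0.075]
[[ 1.700e-03 -1.835e-01  9.830e-01]
 [ 4.000e-04  9.830e-01  1.835e-01]
 [-1.000e+00  1.000e-04  1.700e-03]]
```

View pics/w6c.png

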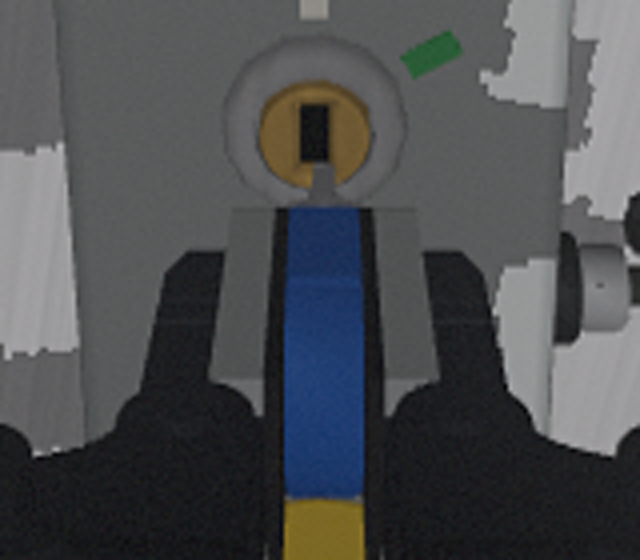

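View pics/s6.png

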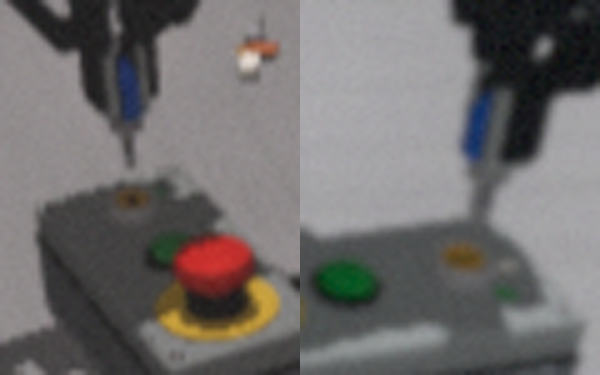

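```bash
python3 - <<'E'
from h import *
import pickle
from rig import state
s,c=pickle.load(open('pics/w6.pkl','rb'))
Rm=rot(s['ee_rot']).as_matrix();p=s['eef_pos']
t=onz(c,(320.5,241.2),p[2]-.0302)-.0025*Rm[:,1];k=onz(c,(318.6,233.2),.071)
print(t,k,'move',Rm.T@(k-t)*100)
s=state();print(s['eef_pos'],s['ft_force'],rot(s['ee_rot']).as_matrix()[:,0])
E
```

```text
[0.53756654 0.25641715 0.0880749 ] [0.53648527 0.25585677 0.071     ] move [ 1.70728218 -0.03544322 -0.11951933]
[0.53660146 0.25942241 0.11812625] [ 0.09192554 -0.09869702 -0.61726183] [ 1.37388799e-03  3.49663080e-04 -9.99998995e-01]
```

Emit:
jog_arm(deltas=[{"tx":0.3,"ty":0,"tz":-0.1,"roll":0,"claw":0.4},{"tx":0.8,"ty":0,"tz":-0.1,"roll":0,"claw":0.4},{"tx":1.3,"ty":0,"tz":-0.1,"roll":0,"claw":0.4},{"tx":1.7,"ty":0,"tz":-0.1,"roll":0,"claw":0.4},{"tx":2.1,"ty":0,"tz":-0.1,"roll":0,"claw":0.4},{"tx":2.5,"ty":0,"tz":-0.1,"roll":0,"claw":0.4},{"tx":2.8,"ty":0,"tz":-0.1,"roll":0,"claw":0.4},{"tx":2.8,"ty":0,"tz":-0.1,"roll":0,"claw":0.4},{"tx":2.8,"ty":0,"tz":-0.1,"roll":0,"claw":0.4}], grip_force=80)

```text
t: 7.5
eef_pos: [0.5354, 0.2585, 0.0888]
ee_rot: [0.704, -0.066, 0.704, 0.065]
ft_force: [2.5, -5.2, -2.9]
gripper_width: 0.0076
```

```bash
python3 look.py w7;python3 - <<'E'
import cv2,numpy as np
from rig import snapshot,state
s=state();print(s['ft_force'],s['torque'])
im=snapshot('side');im2=snapshot('scene')
w=cv2.imread('pics/w7.png')
cv2.imwrite('pics/s7.png',np.hstack([cv2.resize(im[110:185,225:285],None,fx=5,fy=5,interpolation=2),cv2.resize(im2[120:195,415:475],None,fx=5,fy=5,interpolation=2)]))
cv2.imwrite('pics/w7c.png',cv2.resize(w[200:340,240:400],None,fx=4,fy=4,interpolation=2))
E
```

```text
7.5 [0.53544935 0.25847842 0.08876696] [ 0.26   0.285  1.791 -0.002  1.065  0.076]
[[ 6.000e-04 -1.839e-01  9.829e-01]
 [-1.400e-03  9.829e-01  1.839e-01]
 [-1.000e+00 -1.500e-03  3.000e-04]]
[ 3.15235042 -4.68983097 -0.86223195] [-0.92155452 -0.47664774 -0.011341  ]
```

View pics/w7c.png

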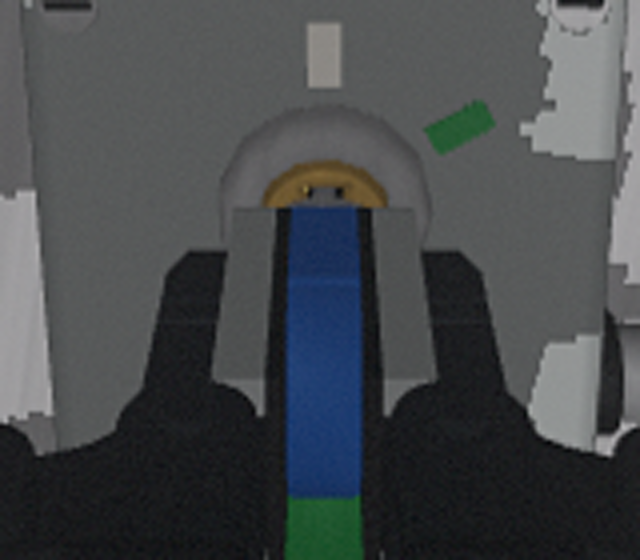

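View pics/s7.png

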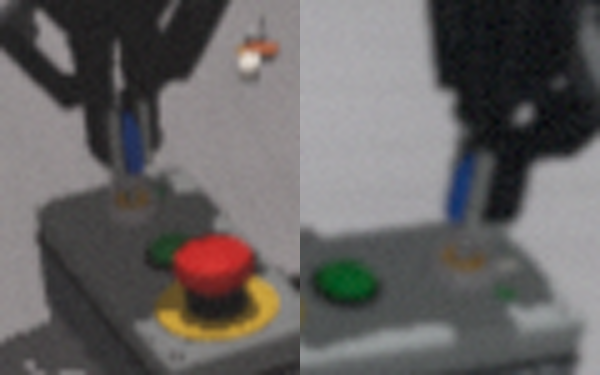

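The blade is in the slot (wrist crop at (320,190), with the brass plug around it). There is a small side load of about 5 N toward -y. I shift slightly with it and push home.

Emit:
jog_arm(deltas=[{"tx":0.2,"ty":-0.1,"tz":0,"roll":0,"claw":0.4},{"tx":0.5,"ty":-0.1,"tz":0,"roll":0,"claw":0.4},{"tx":0.8,"ty":-0.1,"tz":0,"roll":0,"claw":0.4},{"tx":1,"ty":-0.1,"tz":0,"roll":0,"claw":0.4},{"tx":1.1,"ty":-0.1,"tz":0,"roll":0,"claw":0.4},{"tx":1.2,"ty":-0.1,"tz":0,"roll":0,"claw":0.4},{"tx":1.2,"ty":-0.1,"tz":0,"roll":0,"claw":0.4}])

```text
t: 8.35
eef_pos: [0.5355, 0.2583, 0.0792]
ee_rot: [0.704, -0.066, 0.704, 0.065]
ft_force: [-5.0, -5.8, 12.6]
gripper_width: 0.0076
```

Emit:
jog_arm(deltas=[{"tx":0.2,"ty":-0.1,"tz":-0.1,"roll":0,"claw":0.4},{"tx":0.3,"ty":-0.1,"tz":-0.1,"roll":0,"claw":0.4},{"tx":0.3,"ty":-0.1,"tz":-0.1,"roll":0,"claw":0.4}])

```text
t: 8.65
eef_pos: [0.5356, 0.2582, 0.079]
ee_rot: [0.704, -0.065, 0.704, 0.066]
ft_force: [-10.6, -3.7, 27.4]
gripper_width: 0.0074
```

```bash
python3 look.py w8;python3 - <<'E'
import cv2,numpy as np
from rig import snapshot,state
s=state();print(s['ft_force'],s['torque'])
im=snapshot('side');im2=snapshot('scene')
w=cv2.imread('pics/w8.png')
cv2.imwrite('pics/s8.png',np.hstack([cv2.resize(im[110:185,225:285],None,fx=5,fy=5,interpolation=2),cv2.resize(im2[120:195,415:475],None,fx=5,fy=5,interpolation=2)]))
cv2.imwrite('pics/w8c.png',cv2.resize(w[200:340,240:400],None,fx=4,fy=4,interpolation=2))
E
```

```text
8.65 [0.53564556 0.25821874 0.0790082 ] [2.580e-01 2.990e-01 1.794e+00 1.000e-03 1.047e+00 7.200e-02]
[[ 1.000e-03 -1.843e-01  9.829e-01]
 [ 1.100e-03  9.829e-01  1.843e-01]
 [-1.000e+00  9.000e-04  1.200e-03]]
[-10.40979802  -5.29223994  26.61537253] [-0.87178695  1.91793925  0.03962581]
```

View pics/w8c.png

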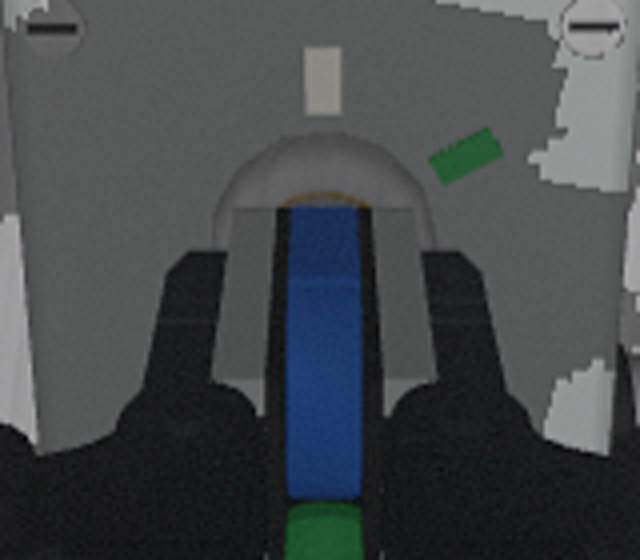

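View pics/s8.png

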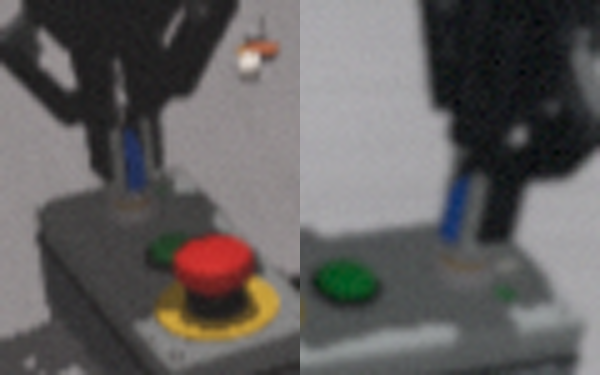

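The key is home: the collar sits on the plug, and z held at 0.079 under 27 N, as predicted. I relieve the press before turning.

Emit:
jog_arm(deltas=[{"tx":-0.2,"ty":0,"tz":0,"roll":0,"claw":0.4},{"tx":-0.4,"ty":0,"tz":0,"roll":0,"claw":0.4},{"tx":-0.4,"ty":0,"tz":0,"roll":0,"claw":0.4}])

```text
t: 9.1
eef_pos: [0.535, 0.2579, 0.0793]
ee_rot: [0.705, -0.065, 0.704, 0.066]
ft_force: [-1.1, -0.5, 7.4]
gripper_width: 0.008
```

Emit:
jog_arm(deltas=[{"tx":0,"ty":0,"tz":0.03,"roll":0.11,"claw":0.4},{"tx":0,"ty":-0.01,"tz":0.06,"roll":0.22,"claw":0.4},{"tx":0,"ty":-0.01,"tz":0.08,"roll":0.33,"claw":0.4},{"tx":0,"ty":-0.02,"tz":0.11,"roll":0.44,"claw":0.4},{"tx":0,"ty":-0.04,"tz":0.14,"roll":0.55,"claw":0.4},{"tx":0,"ty":-0.05,"tz":0.16,"roll":0.66,"claw":0.4},{"tx":0,"ty":-0.05,"tz":0.16,"roll":0.66,"claw":0.4}])

```text
t: 9.8
eef_pos: [0.5372, 0.2577, 0.0793]
ee_rot: [0.688, 0.168, 0.686, -0.166]
ft_force: [0.3, 0.3, 4.7]
gripper_width: 0.0079
```

```bash
python3 look.py w9;python3 - <<'E'
import cv2,numpy as np
from rig import snapshot,state
s=state();print(s['ft_force'],s['torque'])
w=cv2.imread('pics/w9.png')
cv2.imwrite('pics/w9c.png',cv2.resize(w[200:340,240:400],None,fx=4,fy=4,interpolation=2))
E
```

```text
9.8 [0.53721955 0.25766934 0.07927315] [2.570e-01 3.010e-01 1.792e+00 1.000e-03 1.046e+00 7.330e-01]
[[ 0.0024  0.459   0.8885]
 [ 0.0015  0.8885 -0.459 ]
 [-1.      0.0025  0.0014]]
[0.67325632 0.40860083 5.9429213 ] [-0.11564716 -0.11859802  0.03277169]
```

View pics/w9c.png

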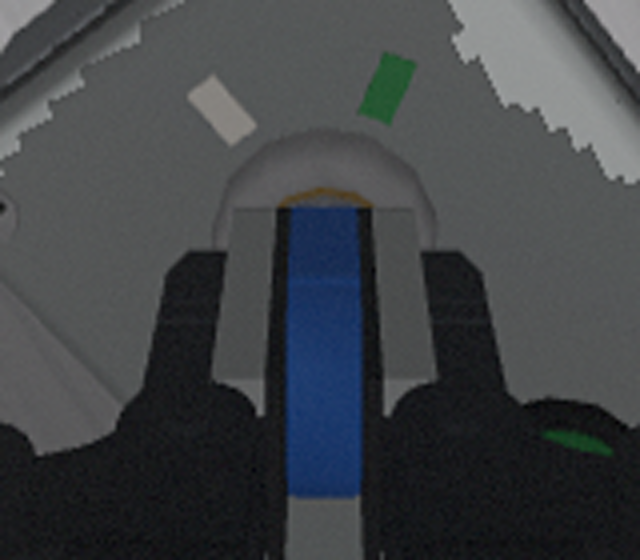

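The turn is going smoothly with low forces, and the green mark is now nearly ahead. I continue to the stop.

Emit:
jog_arm(deltas=[{"tx":0,"ty":0,"tz":0.03,"roll":0.11,"claw":0.4},{"tx":0,"ty":-0.01,"tz":0.06,"roll":0.22,"claw":0.4},{"tx":0,"ty":-0.01,"tz":0.08,"roll":0.33,"claw":0.4},{"tx":0,"ty":-0.02,"tz":0.11,"roll":0.44,"claw":0.4},{"tx":0,"ty":-0.03,"tz":0.13,"roll":0.52,"claw":0.4},{"tx":0,"ty":-0.04,"tz":0.15,"roll":0.6,"claw":0.4},{"tx":0,"ty":-0.04,"tz":0.15,"roll":0.6,"claw":0.4}])

```text
t: 10.55
eef_pos: [0.5384, 0.2566, 0.0793]
ee_rot: [0.608, 0.363, 0.607, -0.362]
ft_force: [1.1, -0.5, 6.2]
gripper_width: 0.0077
```

```bash
python3 look.py w10;python3 - <<'E'
import cv2,numpy as np
from rig import snapshot,state
s=state();print(s['ft_force'],s['torque'])
w=cv2.imread('pics/w10.png')
cv2.imwrite('pics/w10c.png',cv2.resize(w[200:340,240:400],None,fx=4,fy=4,interpolation=2))
E
```

```text
10.55 [0.53838237 0.25662596 0.07926879] [2.540e-01 3.020e-01 1.791e+00 1.000e-03 1.046e+00 1.330e+00]
[[ 2.400e-03  8.802e-01  4.745e-01]
 [ 1.500e-03  4.745e-01 -8.802e-01]
 [-1.000e+00  2.900e-03 -2.000e-04]]
[0.8108072  0.04933558 6.13646991] [-0.11335632 -0.17095346 -0.00349729]
```

View pics/w10c.png

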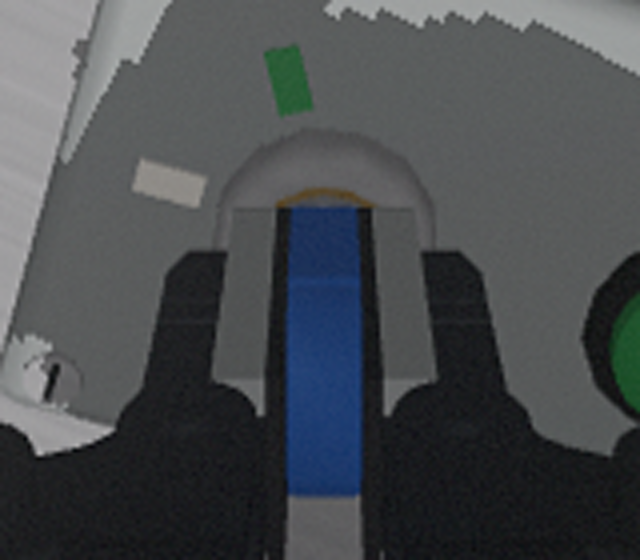

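The key has turned 1.26 rad, but I see no clear stop torque yet. I turn a little further and watch the torque.

Emit:
jog_arm(deltas=[{"tx":0,"ty":0,"tz":0.01,"roll":0.04,"claw":0.4},{"tx":0,"ty":0,"tz":0.02,"roll":0.08,"claw":0.4},{"tx":0,"ty":0,"tz":0.02,"roll":0.08,"claw":0.4}])

```text
t: 10.9
eef_pos: [0.5385, 0.2564, 0.0793]
ee_rot: [0.593, 0.387, 0.592, -0.385]
ft_force: [-0.1, -0.6, 5.8]
gripper_width: 0.0078
```

```bash
python3 - <<'E'
from rig import state
from h import *
s=state();R_=rot(s['ee_rot']).as_matrix();print(s['ft_force'],s['torque'],np.degrees(np.arctan2(R_[1,1],R_[0,1])),s['joint_positions'],s['effort'])
E
```

```text
[-0.10266587 -0.55481704  5.75177067] [-0.10223842 -0.10275922  0.01334571] 23.795514517510387 [2.54176617e-01 3.01891393e-01 1.79059357e+00 9.07566392e-04
 1.04643741e+00 1.40920906e+00] [  0.39346523 -37.00542569 -24.90119934   0.20495488   0.11641875
   0.20814487]
```

Emit:
jog_arm(deltas=[{"tx":0,"ty":0,"tz":0.01,"roll":0.04,"claw":0.4},{"tx":0,"ty":0,"tz":0.02,"roll":0.08,"claw":0.4},{"tx":0,"ty":0,"tz":0.02,"roll":0.08,"claw":0.4}])

```text
t: 11.2
eef_pos: [0.5385, 0.2562, 0.0793]
ee_rot: [0.577, 0.41, 0.576, -0.409]
ft_force: [1.2, -0.0, 6.3]
gripper_width: 0.0075
```

```bash
python3 look.py w11; python3 - <<'E'
from rig import state,snapshot
from h import *
s=state();R_=rot(s['ee_rot']).as_matrix();print(s['ft_force'],s['torque'],np.degrees(np.arctan2(R_[1,1],R_[0,1])),s['joint_positions'],s['effort'])
w=cv2.imread('pics/w11.png')
cv2.imwrite('pics/w11c.png',cv2.resize(w[200:340,240:400],None,fx=4,fy=4,interpolation=2))
E
```

```text
11.2 [0.53848537 0.25623393 0.07930039] [2.540e-01 3.020e-01 1.791e+00 1.000e-03 1.047e+00 1.489e+00]
[[ 2.300e-03  9.442e-01  3.293e-01]
 [ 1.300e-03  3.293e-01 -9.442e-01]
 [-1.000e+00  2.600e-03 -5.000e-04]]
[ 0.16495696 -0.76341672  6.49360186] [-0.09289291 -0.0670366   0.12883121] 19.264671136402335 [2.53918476e-01 3.01821980e-01 1.79063521e+00 8.39100387e-04
 1.04663398e+00 1.48806315e+00] [  0.28781575 -36.9365716  -24.94838476   0.2540024    0.05334176
   0.18997543]
```

View pics/w11c.png

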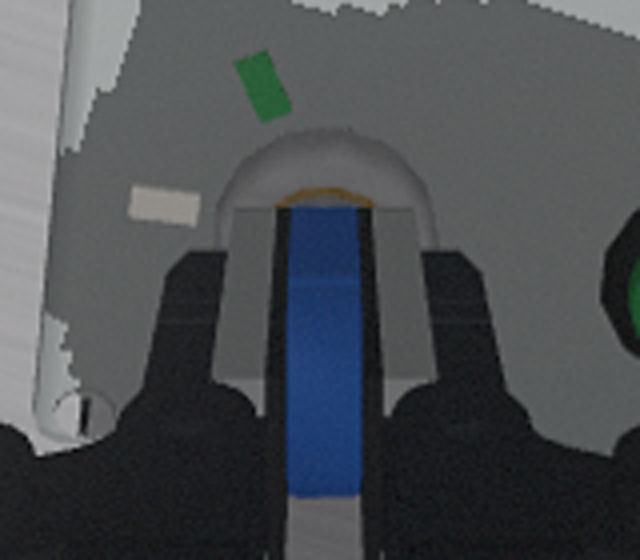

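Emit:
jog_arm(deltas=[{"tx":0,"ty":0,"tz":0.01,"roll":0.04,"claw":0.4},{"tx":0,"ty":0,"tz":0.02,"roll":0.08,"claw":0.4},{"tx":0,"ty":0,"tz":0.02,"roll":0.08,"claw":0.4}])

```text
t: 11.55
eef_pos: [0.5384, 0.256, 0.0793]
ee_rot: [0.56, 0.433, 0.559, -0.431]
ft_force: [-0.8, -0.5, 6.6]
gripper_width: 0.0073
```

```bash
python3 - <<'E'
from rig import state,snapshot
from h import *
s=state();R_=rot(s['ee_rot']).as_matrix();print(s['ft_force'],s['torque'],np.degrees(np.arctan2(R_[1,1],R_[0,1])),s['effort'])
c=snapshot('scene');cv2.imwrite('pics/c12.png',c[100:220,350:500].repeat(4,0).repeat(4,1))
E
```

```text
[-0.75005868 -0.47782166  6.57089558] [-0.18738219 -0.04836391  0.24856226] 14.668714928722267 [  0.21198825 -36.7948544  -25.0457114    0.32732461  -0.06977329
   0.39156564]
```

View pics/c12.png

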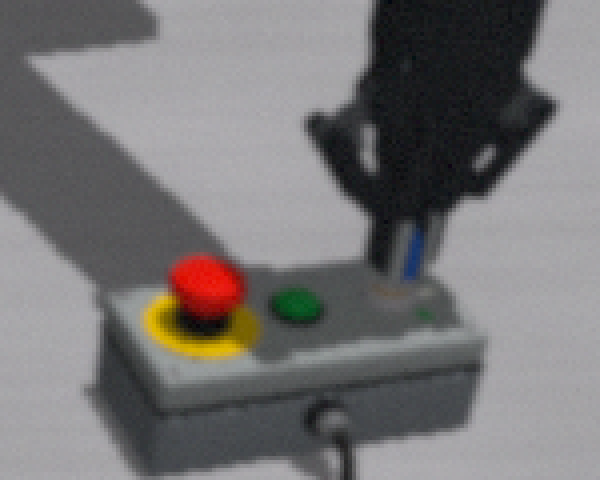

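The torque rises steadily (0.13, then 0.25 N·m), so the plug is against its stop. I take the wind-up off, open the jaws, and rise.

Emit:
jog_arm(deltas=[{"tx":0,"ty":0,"tz":0,"roll":-0.08,"claw":0.4},{"tx":0,"ty":0,"tz":0,"roll":-0.08,"claw":0.4},{"tx":0,"ty":0,"tz":0,"roll":-0.08,"claw":2},{"tx":0,"ty":0,"tz":0,"roll":-0.08,"claw":3},{"tx":0,"ty":0,"tz":0,"roll":-0.08,"claw":3},{"tx":0,"ty":0,"tz":0,"roll":-0.08,"claw":3},{"tx":-0.5,"ty":0,"tz":0,"roll":-0.08,"claw":3},{"tx":-2,"ty":0,"tz":0,"roll":-0.08,"claw":3},{"tx":-5,"ty":0,"tz":0,"roll":-0.08,"claw":3},{"tx":-9,"ty":0,"tz":0,"roll":-0.08,"claw":3},{"tx":-10,"ty":-2,"tz":0,"roll":-0.08,"claw":3},{"tx":-10,"ty":-4,"tz":0,"roll":-0.08,"claw":3}])

```text
t: 12.8
eef_pos: [0.5008, 0.2457, 0.1831]
ee_rot: [0.578, 0.412, 0.575, -0.407]
ft_force: [-0.1, 0.1, -0.8]
gripper_width: 0.03
```

```bash
python3 look.py w13;python3 - <<'E'
import cv2,numpy as np
from rig import snapshot
im=snapshot('side');im2=snapshot('scene');cv2.imwrite('pics/s13f.png',im);cv2.imwrite('pics/c13f.png',im2)
cv2.imwrite('pics/s13.png',np.hstack([cv2.resize(im[120:195,225:285],None,fx=6,fy=6,interpolation=2),cv2.resize(im2[140:215,415:475],None,fx=6,fy=6,interpolation=2)]))
E
```

```text
12.8 [0.50076577 0.24571936 0.18305689] [0.253 0.075 1.841 0.    1.218 1.488]
[[ 7.400e-03  9.442e-01  3.294e-01]
 [ 2.000e-03  3.294e-01 -9.442e-01]
 [-1.000e+00  7.700e-03  6.000e-04]]
```

View pics/w13.png

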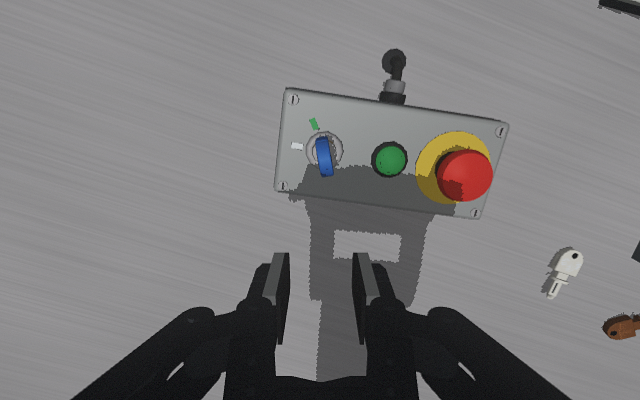

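View pics/s13.png

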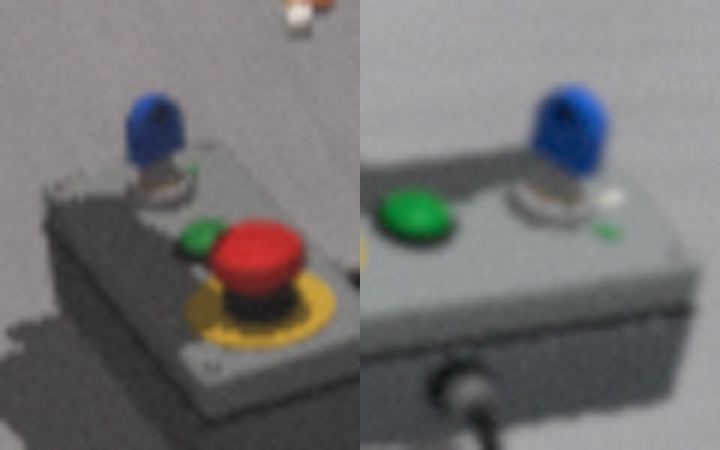

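```bash
python3 - <<'E'
from h import *
import pickle
from rig import camera_info
s,c=pickle.load(open('pics/w13.pkl','rb'));W=cv2.imread('pics/w13.png');S=cv2.imread('pics/c13f.png');D=cv2.imread('pics/s13f.png')
def bl(im,x0,x1,y0,y1):
    h=cv2.cvtColor(im,cv2.COLOR_BGR2HSV);m=((h[...,0]>105)&(h[...,0]<130)&(h[...,1]>120)).astype(np.uint8)
    q=np.zeros_like(m);q[y0:y1,x0:x1]=m[y0:y1,x0:x1];return q
ms,md,mw=bl(S,490-0-60,500,140,190),bl(D,235,275,120,165),bl(W,300,350,120,190)
b=[max(blobs(m,5),key=lambda r:r[1][4]) for m in(ms,md,mw)];print(b)
cs,cd=camera_info('scene'),camera_info('side')
print(tri([(cs,b[0][0]),(cd,b[1][0])]),tri([(cs,b[0][0]),(cd,b[1][0]),(c,b[2][0])]))
print('expected home',proj(cs,[[.5365,.2555,.095]]),proj(cd,[[.5365,.2555,.095]]),proj(c,[[.5365,.2555,.095]]))
ct=max(cv2.findContours(mw,0,1)[0],key=cv2.contourArea);print(cv2.minAreaRect(ct))
a=cv2.imread('pics/a_scene.png');print('lamp before',a[174:179,421:427].mean((0,1)),'after',S[174:179,421:427].mean((0,1)))
cv2.imwrite('pics/w13c.png',cv2.resize(W[105:205,275:425],None,fx=5,fy=5,interpolation=2))
E
```

```text
[([449.8, 161.5], [444, 155, 12, 14, 125]), ([249.9, 141.2], [247, 136, 8, 11, 64]), ([323.8, 156.4], [316, 136, 18, 41, 505])]
(array([0.53483286, 0.25824448, 0.09345497]), array([0.0006, 0.0006])) (array([0.53595668, 0.25663355, 0.09427346]), array([0.0015, 0.0013, 0.0015]))
expected home [[448.69731083 161.60202157]] [[250.5912005  140.83165752]] [[323.55415041 157.23412942]]
((323.70269775390625, 156.21621704101562), (39.45575714111328, 13.151918411254883), 80.53767395019531)
lamp before [ 57.93333333 131.86666667  21.43333333] after [ 57.36666667 133.63333333  21.36666667]
```

View pics/w13c.png

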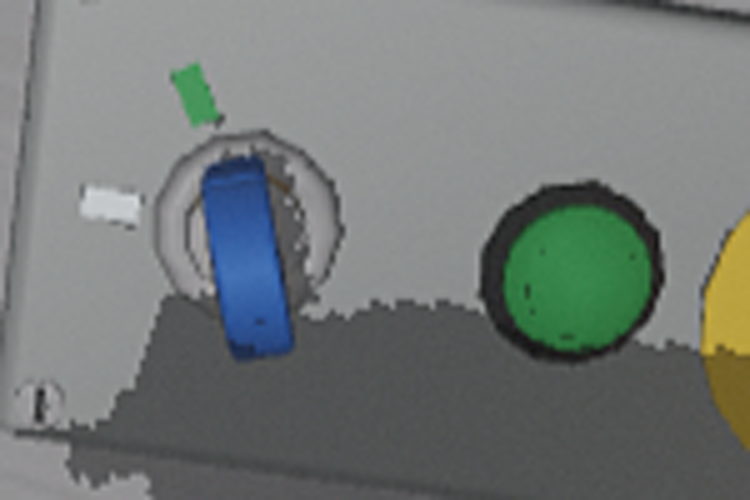

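```bash
python3 - <<'E'
import cv2
cv2.imwrite('pics/fin.png',cv2.imread('pics/c13f.png'))
E
```

```text
(no output)
```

View pics/fin.png

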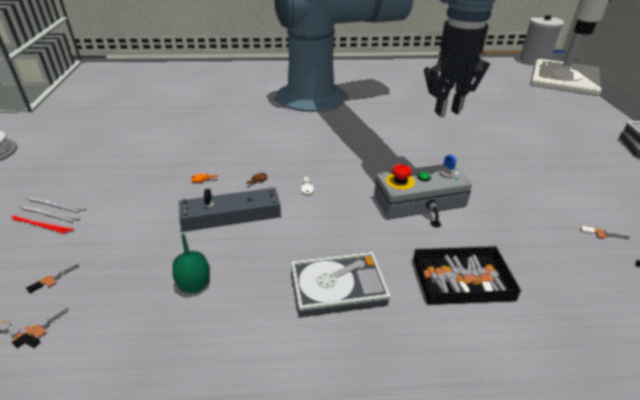

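The blue key stands in the switch at (450,161). The black key is still in the block at (208,197), the look-alikes and bystanders are where they were, and the gripper is clear. I'm handing in.

```bash
python3 -c "
from rig import close_job
print(close_job())"
```

```text
the job is handed in; nothing more can be done
None
```

The blue key is in the key switch, turned clockwise to the stop, and the gripper has let go and moved clear. I handed the job in at about 13 s of the 46 s allowed.

- **Fully home:** the key stopped at the expected height and didn't move under a 27 N push. Afterwards the cameras put the bow's centre at z ≈ 0.094 m, against 0.095 m expected.
- **Turned on:** the key ended about 1.25 rad clockwise from the start, as the task describes. The torque rose from about 0.03 to 0.25 N·m at the end, so the plug met its firm stop. I judged this from key angle and torque, because the bow hides the slot itself.
- **Everything else:** I didn't touch the emergency stop. In the last picture the black key, the look-alikes and the other things are where they were.

Two checks did not agree fully:
- I had to turn the wrist about 1.5 rad to feel the stop, so part of that went into slip in the grip and give in the arm.
- The lamp's colour did not change (the task doesn't say it should light).

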